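# Put the hardwood setting blocks back in their trays

## Task

Put the three hardwood blocks away: lay each one flat, right side up as it lies now, down in the recess of the tray made for its length (shortest block in the shortest tray, longest in the longest). Leave the cork sanding block and the drill bit box where they lie.

Things in the scene. Friction and masses are not known exactly. Their poses are not given: they have to be found in the camera images.
- block_short: The shortest and tallest of three plain hardwood blocks, pale oak: 45 mm wide (x), 60 mm long (y), 45 mm high, about 0.1 kg, loose on the bench. Origin at the centre of its underside, x across the short side, y along the long side, z up.
- block_middle: The middle-length hardwood block, dark brown: 45 mm wide (x), 95 mm long (y), 38 mm high, about 0.08 kg, loose on the bench. Origin at the centre of its underside, x across the short side, y along the long side, z up.
- block_long: The longest and flattest hardwood block, reddish brown: 50 mm wide (x), 120 mm long (y), 22 mm high, about 0.12 kg, loose on the bench. Origin at the centre of its underside, x across the short side, y along the long side, z up.
- tray_short: The shortest of three low trays (75 x 90 mm outside, recess 61 x 76 mm), made for the shortest block; fixed. 4 mm grey floor, wooden rim 7 mm wide, its top 14 mm above the bench (recess 10 mm deep); a 40 mm wide notch, open down to the floor, at the middle of each long side. Origin: centre of its underside, at bench level; x across the short side, y along the long side; recess centred on it.
- tray_middle: The middle-length low tray (75 x 125 mm outside, recess 61 x 111 mm), made for the middle-length block; fixed. 4 mm grey floor, wooden rim 7 mm wide, its top 14 mm above the bench (recess 10 mm deep); a 40 mm wide notch, open down to the floor, at the middle of each long side. Origin: centre of its underside, at bench level; x across the short side, y along the long side; recess centred on it.
- tray_long: The longest low tray (80 x 150 mm outside, recess 66 x 136 mm), made for the longest block; fixed. 4 mm grey floor, wooden rim 7 mm wide, its top 14 mm above the bench (recess 10 mm deep); a 40 mm wide notch, open down to the floor, at the middle of each long side. Origin: centre of its underside, at bench level; x across the short side, y along the long side; recess centred on it.
- sanding_block: Cork sanding block, light tan, 63 x 111 x 28 mm, lying in the row with the hardwood blocks. Bystander, loose, to be left alone; lies flat. Origin at the centre of its underside, x across the short side, y along the long side, z up.
- bit_box: Drill bit box, grey with a dark lid, 65 x 115 x 33 mm, at the right of the work. Bystander, loose, to be left alone; lies flat. Origin at the centre of its underside, x across the short side, y along the long side, z up.

How it is judged:
By the outcome, as a careful person would: the job done as asked, in the order asked, and still so for the second after the job is handed in, with the robot touching nothing.
It also fails if it takes over 83 s, if anything falls off the work surface, if the arm or the gripper's body presses on something with over 40 N, if the wrist force passes 120 N, or if a joint passes its speed limit or range.

## Robot

A 6-joint arm with a two-finger parallel gripper is mounted at the origin on a cart in front of the work surface, level with it; the furniture and walls round the work are solid. World frame = base frame: x ahead of the robot, y to its left, z up, the work surface at z = 0. Lengths are in m, angles in rad, forces in N, time in s.
With the tool pointing down it reaches from about 0.375 to 0.975 m from the base axis. Payload 3.8 kg.
Tool frame: the origin (TCP) lies midway between the tips of the shut fingers; the grasp point (between the pads) lies 19 mm behind it; z points along the fingers, y is the line along which they close (so a half turn about z gives the same grasp; the last joint's range is limited). The gripper opens to 85 mm and grips with 20 to 120 N. Pads are 22 mm wide; open, the fingers measure 114 mm over their backs; the gripper's body (76 mm by 85 mm) begins 54 mm behind the grasp point. The pads swing forward as they close: fully open they stand 13 mm farther back than shut.
Start: joints at [-0.037, 0.264, 1.604, -0, 1.274, -0.037], TCP at [0.675, -0, 0.231] pointing down, gripper open.
Joint ranges: [-2.63, 2.63], [-0.94, 2.18], [0.31, 2.57], [-1.31, 4.45], [0, 2.66], [-2.55, 2.55]. Speed limits (rad/s): [2.57, 2.57, 3.14, 3.14, 3.14, 3.14].

## Interface

Orientations are given as a rotation vector (axis times angle).
In Python, from workcell import status, read_camera, workorder, masks_of gives the robot as it stands.
- The arm moves only by the tool drive_tool, never from a script. Its argument "rows" is a list of rows, each a list of 7 numbers: the turn, a rotation vector about the tool's x, y, z in degrees, then the shift along the tool's x, y, z in m, then the opening, from 0 (shut) to 1 (fully open). In form: [[ax, ay, az, tx, ty, tz, claw], ...]. A call has 1 to 8 rows; each row shifts and turns the commanded pose from where the row before left it, along the tool's axes as they then stand; what a row does not reach is not made up. A row lasts 1/12 s, in which the tool goes at most 41.7 mm and 7.16 degrees, less where a joint would pass 70% of its speed; a pose out of reach is approached as far as the arm can. A call is refused whole if a number of a shift passes 0.0417 or a number of a turn 7.16, either way. A call with a gripper value outside its range is refused whole. The fingers move at their own pace and stop on an object; "force" is the grip in N (left out, the last holds). Time passes only in rows, so rows that do not move let the fingers close. It gives the time, the measured TCP pose, the force, the opening and the grip force at its end, in the units of the state.
- status.read_state(): the state, without advancing time (a new reading comes with each control period).
- read_camera(name): name is "scene" or "side" or "wrist"; returns a dict with "color" (400x640x3 uint8, red, green, blue), "intrinsics" (3x3 intrinsics, pixels), "world_from_camera" (4x4, takes a point from camera to world coordinates); the wrist camera has in their place "mount" (4x4, takes a point from camera to tool coordinates, whose origin is the TCP and whose axes are the flange's). Camera axes: x right, y up, looking along -z (the intrinsics and any distortion apply to the point x, -y, -z); pixel columns grow to the right and rows downward; lengths in m; the calibration is good to about 2 mm. The wrist camera is an equidistant fisheye: a pixel r from the principal point sees the ray r / f radians off the axis. A picture is of the moment at which its call begins: read the wrist's pose just before it. There is no depth.
- workorder.finish_job(): hands the job in; it is judged then, once.
Trained networks look in a picture, given as the dict that the camera call returned (one of the last four; its "shot" number tells which), for a name from the list of things; names that differ only in an ending like _2 or _b are one class to them, and where a whole thing is asked for, a point or a joint stands for the part that bears it (a point fixed in the world has none). Each returns a list of dicts, best first, with "score" (0 to 1); they miss things now and then, are a little off and sometimes report something else, mostly with a low value. They report only what shows in the picture. A call takes as long as a camera call.
- masks_of(picture, name): "mask" (400x640 bool, what is visible of it) and "bbox" ([left, top, right, bottom] in pixels, round what is visible of it).
The state is a dict: "time": time; "q": joint angles; "joint_vel": joint speeds; "joint_torque": joint torques, N m; "tool_pos": TCP position; "tcp_rot": TCP orientation; "wrist_force": force on the tool from outside, world axes, zero at the start; "torque": the same for the moment, N m; "width": opening from 0.0 (shut) to 1.0 (fully open); "grip_force": force on a finger pad.
Only numpy, scipy, OpenCV 4.12 (cv2) and the standard library are available. Lean on these libraries where they do the work, as an engineer would, in place of code of your own. Each camera call takes 0.05 s, during which the arm holds its last target. There are 200 camera calls.

## Working session

There is one attempt and no reset: what is moved stays moved. The work goes in short steps, Python scripts to look and compute and a tool call to move; the robot and the scene stay as the last step left them, time stands still between calls to the robot, and variables do not carry over. Pictures are saved under pics/ and viewed, at most 15 in all, crops included, and the job is handed in when it is done.

Besides the shell and the picture viewer there is one more tool, called after ">>>" as name([rows], argument=value, ...), one row to a line, values as JSON. drive_tool: Moves the arm, as the interface text tells. Its arguments: {"type":"object","properties":{"rows":{"type":"array"},"force":{"type":"number"}},"required":["rows"]}

```bash
ls; mkdir -p pics
python3 - <<'E'
from workcell import status, read_camera
import cv2
s=status.read_state();print({k:s[k] for k in('time','tool_pos','tcp_rot','width')})
for n in('scene','wrist'):
    p=read_camera(n);cv2.imwrite(f'pics/{n}0.png',p['color'][:,:,::-1])
    print(n,p['intrinsics'],p.get('world_from_camera',p.get('mount')))
E
```

```text
pics
{'time': 0.0, 'tool_pos': array([6.74257362e-01, 2.46181512e-05, 2.29931078e-01]), 'tcp_rot': array([-2.22024168, -2.22028325,  0.0024379 ]), 'width': 1.002643251861966}
scene [[406.04786884   0.         312.5097474 ]
 [  0.         406.04786884 201.46765663]
 [  0.           0.           1.        ]] [[ 0.60686463  0.50200545 -0.61620277 -0.08422148]
 [-0.79470763  0.395402   -0.46053995 -0.72078182]
 [ 0.01245425  0.76918645  0.63890305  0.69902636]
 [ 0.          0.          0.          1.        ]]
wrist [[309.70691629   0.         317.86232611]
 [  0.         309.70691629 200.79680498]
 [  0.           0.           1.        ]] [[ 1.18639055e-03  9.64910979e-01  2.62574550e-01  6.62762259e-02]
 [ 9.99998536e-01 -8.21040338e-04 -1.50112787e-03  3.10491815e-04]
 [-1.23287047e-03  2.62575947e-01 -9.64910541e-01 -1.43061490e-01]
 [ 0.00000000e+00  0.00000000e+00  0.00000000e+00  1.00000000e+00]]
```

View pics/scene0.png

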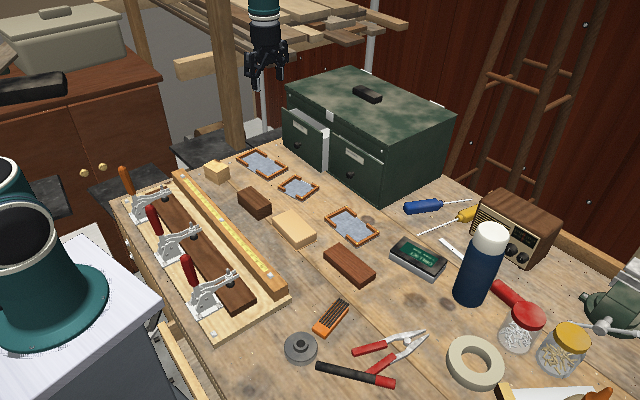

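View pics/wrist0.png

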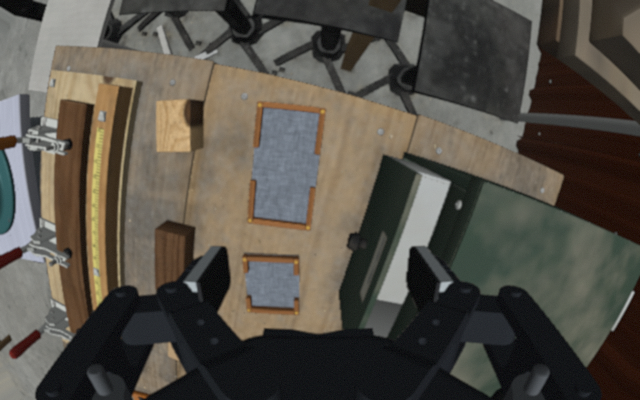

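```bash
cat > h.py <<'E'
import numpy as np, cv2
from scipy.optimize import minimize
from scipy.spatial.transform import Rotation as R
from workcell import status, read_camera, masks_of
DIM=dict(block_short=(.045,.060,.045),block_middle=(.045,.095,.038),block_long=(.050,.120,.022),
 tray_short=(.075,.090,.014),tray_middle=(.075,.125,.014),tray_long=(.080,.150,.014),
 sanding_block=(.063,.111,.028),bit_box=(.065,.115,.033))
def shot(n):
    s=status.read_state(); p=read_camera(n); p['name']=n
    if n=='wrist':
        T=np.eye(4);T[:3,:3]=R.from_rotvec(s['tcp_rot']).as_matrix();T[:3,3]=s['tool_pos']
        p['W']=T@p['mount']
    else: p['W']=p['world_from_camera']
    return p
def proj(p,X):
    c=(np.atleast_2d(X)-p['W'][:3,3])@p['W'][:3,:3]; c=c*[1,-1,-1]; K=p['intrinsics']
    if p['name']=='wrist':
        r=np.hypot(c[:,0],c[:,1])+1e-12; th=np.arctan2(r,c[:,2]); uv=c[:,:2]/r[:,None]*th[:,None]
    else: uv=c[:,:2]/c[:,2:]
    return uv*[K[0,0],K[1,1]]+K[:2,2]
def ray(p,u,z):
    K=p['intrinsics']; a=(np.array(u)-K[:2,2])/K[0,0]
    if p['name']=='wrist':
        t=np.linalg.norm(a); d=np.r_[a/t*np.sin(t),np.cos(t)]
    else: d=np.r_[a,1]
    d=p['W'][:3,:3]@(d*[1,-1,-1]); o=p['W'][:3,3]; return o+d*(z-o[2])/d[2]
def box(n,q,z0=0):
    w,l,h=DIM[n];c,s=np.cos(q[2]),np.sin(q[2])
    return np.array([(q[0]+c*x-s*y,q[1]+s*x+c*y,z) for x in(-w/2,w/2) for y in(-l/2,l/2) for z in(z0,z0+h)])
def fit(n,obs,z0=0):
    "obs: list of (picture, mask); returns x,y,yaw and mean IoU"
    def hull(p,q):
        im=np.zeros((400,640),np.uint8);h=cv2.convexHull(proj(p,box(n,q,z0)).astype(np.float32))
        cv2.fillPoly(im,[np.round(h*16).astype(np.int32)],255,cv2.LINE_AA,4); return im/255.
    ms=[cv2.fillPoly(np.zeros((400,640)),[cv2.convexHull(np.argwhere(m)[:,::-1].astype(np.int32))],1.) for p,m in obs]
    def cost(q): 
        t=0
        for (p,_),m in zip(obs,ms):
            r=hull(p,q); t+=np.minimum(r,m).sum()/np.maximum(r,m).sum()
        return 1-t/len(obs)
    p,m=obs[0]; c=ray(p,np.argwhere(m)[:,::-1].mean(0),z0+DIM[n][2]/2)
    best=min((minimize(cost,[c[0],c[1],a],method='Nelder-Mead',options=dict(initial_simplex=[[c[0],c[1],a],[c[0]+.02,c[1],a],[c[0],c[1]+.02,a],[c[0],c[1],a+.25]],xatol=1e-4,fatol=1e-5)) for a in(-.7,-.2,.2,.7,1.57)),key=lambda r:r.fun)
    return best.x,1-best.fun
E
python3 - <<'E'
from h import *
P=[shot('scene'),shot('side'),shot('wrist')]
cv2.imwrite('pics/side0.png',P[1]['color'][:,:,::-1])
for n in DIM:
    ob=[]
    for p in P:
        r=masks_of(p,n)
        r=[x for x in r if x['score']>.4]
        if r:
            m=r[0]['mask'];print(n,p['name'],round(r[0]['score'],2),r[0]['bbox'],end=' ')
            q,i=fit(n,[(p,m)]);print(np.round(q,3),round(i,3))
            if p['name']!='wrist':ob.append((p,m))
    if len(ob)>1:q,i=fit(n,ob);print('  both',np.round(q,4),round(i,3))
E
```

```text
block_short scene 0.58 [202.8, 159.2, 230.4, 183.4] [ 0.505  0.064 -0.072] 0.908
block_short side 0.9 [257.2, 168.4, 277.7, 185.4] [ 0.51   0.064 -0.143] 0.913
block_short wrist 0.56 [158.7, 102.9, 204.3, 154.2] [ 0.509  0.065 -0.056] 0.96
  both [ 0.5088  0.0656 -0.1636] 0.884
block_middle scene 0.65 [235.4, 186.0, 273.4, 221.8] [ 0.474 -0.114 -0.267] 0.951
block_middle side 0.82 [269.6, 187.4, 299.1, 218.0] [ 0.476 -0.113 -0.286] 0.906
block_middle wrist 0.63 [159.0, 218.0, 195.3, 286.1] [ 0.473 -0.11   2.716] 0.759
  both [ 0.4749 -0.1132  2.8694] 0.926
block_long scene 0.74 [325.1, 242.3, 374.1, 288.9] [ 0.454 -0.421 -0.287] 0.911
block_long side 0.9 [327.8, 238.8, 363.8, 277.6] [ 0.457 -0.418 -0.259] 0.916
  both [ 0.4546 -0.4222 -0.2356] 0.901
tray_short scene 0.57 [274.9, 173.6, 318.3, 205.2] [ 0.606 -0.154 -0.047] 0.942
tray_short side 0.81 [311.8, 185.5, 351.0, 209.5] [ 0.613 -0.151 -0.033] 0.923
tray_short wrist 0.9 [238.7, 254.2, 300.0, 315.4] [ 0.611 -0.153 -0.01 ] 0.969
  both [ 0.6085 -0.1533 -0.0507] 0.905
tray_middle scene 0.78 [327.5, 206.5, 377.4, 246.3] [ 0.568 -0.
[... 181 characters left out ...]
82.0] [ 0.63   0.009 -0.127] 0.936
tray_long side 0.93 [291.4, 168.7, 333.9, 193.4] [ 0.633  0.01  -0.19 ] 0.897
tray_long wrist 0.7 [158.2, 97.9, 202.8, 152.8] [0.457 0.061 1.572] 0.405
  both [0.6315 0.0077 2.989 ] 0.907
sanding_block scene 0.72 [273.0, 207.1, 320.2, 250.3] [ 0.465 -0.254 -0.314] 0.915
sanding_block side 0.75 [293.5, 209.3, 326.9, 236.9] [ 0.467 -0.251 -0.388] 0.865
sanding_block wrist 0.45 [171.6, 344.9, 178.2, 358.4] [ 0.386 -0.345  2.487] 0.04
  both [ 0.4664 -0.2518 -0.3477] 0.886
bit_box scene 0.77 [388.6, 237.1, 446.6, 283.6] [ 0.56  -0.536 -0.081] 0.872
bit_box side 0.57 [387.0, 242.4, 443.4, 286.4] [ 0.562 -0.533 -0.216] 0.865
  both [ 0.5619 -0.5352 -0.1657] 0.858
```

View pics/side0.png

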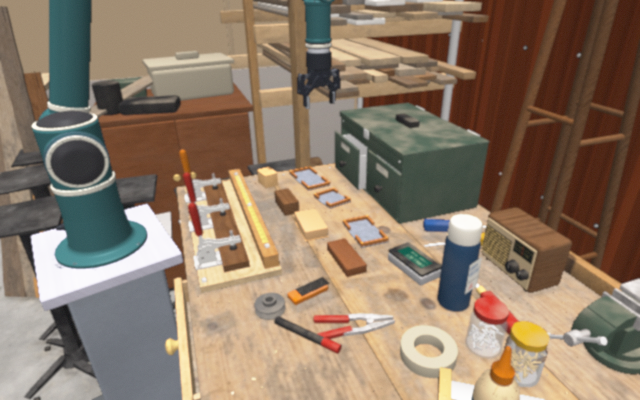

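Run:
```python
import cv2,numpy as np
a=cv2.imread('pics/scene0.png')[70:220,170:350];b=cv2.imread('pics/wrist0.png')[60:350,60:460]
a=cv2.resize(a,None,fx=3,fy=3,interpolation=2);b=cv2.resize(b,None,fx=1.5,fy=1.5,interpolation=2)
cv2.imwrite('pics/c1.png',a);cv2.imwrite('pics/c2.png',b)
```

```text
(no output)
```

View pics/c1.png

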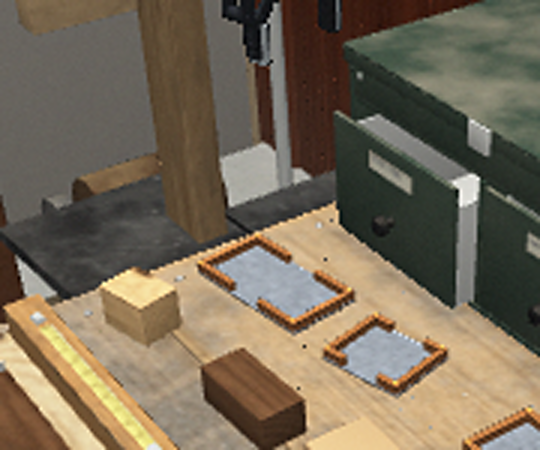

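View pics/c2.png

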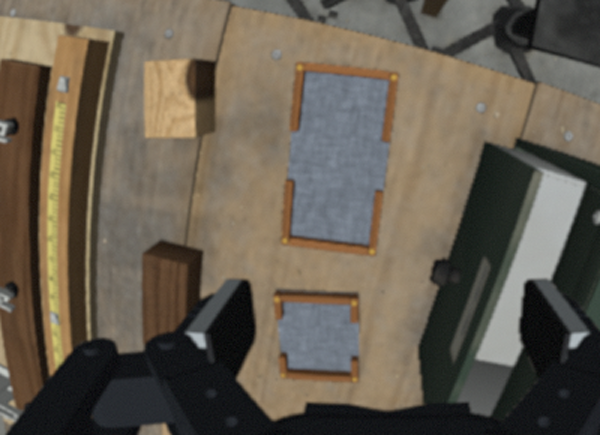

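Run:
```python
from h import *
w,s=shot('wrist'),shot('scene')
pr=lambda t,*a:print(t,*[np.round(x,3) for x in a])
for u in((382,155),(340,290),(353,242)): pr('wr',ray(w,u,0),ray(w,u,.02),ray(w,u,.05))
for u in((282.7,140.7),(322.3,171.7)): pr('sc',ray(s,u,0),ray(s,u,.02))
for u in((282,107),(326,133)): pr('sctop',*[ray(s,u,z) for z in(.08,.1,.12)])
pr('fence wr',*[ray(w,u,.0) for u in((138,82),(122,270))],*[ray(w,u,.045) for u in((130,88),(112,180))])
pr('fence sc top right edge',*[ray(s,(289,292),z) for z in(.02,.045)],*[ray(s,(181,170),z) for z in(.02,.045)])
```

```text
wr [0.755 0.023 0.   ] [0.75  0.025 0.02 ] [0.744 0.029 0.05 ]
wr [ 0.707 -0.165  0.   ] [ 0.705 -0.153  0.02 ] [ 0.703 -0.134  0.05 ]
wr [ 0.722 -0.092  0.   ] [ 0.72  -0.083  0.02 ] [ 0.716 -0.071  0.05 ]
sc [0.777 0.049 0.   ] [0.753 0.027 0.02 ]
sc [ 0.717 -0.156  0.   ] [ 0.694 -0.172  0.02 ]
sctop [0.839 0.102 0.08 ] [0.809 0.075 0.1  ] [0.779 0.048 0.12 ]
sctop [ 0.793 -0.111  0.08 ] [ 0.765 -0.131  0.1  ] [ 0.736 -0.151  0.12 ]
fence wr [0.436 0.129 0.   ] [ 0.364 -0.15   0.   ] [0.452 0.115 0.045] [0.414 0.004 0.045]
fence sc top right edge [ 0.309 -0.371  0.02 ] [ 0.294 -0.383  0.045] [0.45  0.151 0.02 ] [0.43  0.119 0.045]
```

>>> drive_tool([
  [0, 0, 0, 0.0075, -0.041, 0.005, 1],
  [0, 0, 0, 0.0075, -0.041, 0.005, 1],
  [0, 0, 0, 0.0075, -0.041, 0.005, 1],
  [0, 0, 0, 0.0075, -0.041, 0.005, 1],
  [0, 0, 0, 0, 0, 0, 1],
])

```text
time: 1.97
tool_pos: [0.5013, 0.0308, 0.2063]
tcp_rot: [-2.213, -2.215, 0.015]
wrist_force: [-0.6, 0.4, -1.2]
width: 1.0
grip_force: 0.0
```

```bash
cat >> h.py <<'E'
def goto(x,y,yaw):
    "turn about tool z (deg), then shift in turned tool axes, to get above x,y with closing line along world angle yaw"
    s=status.read_state(); M=R.from_rotvec(s['tcp_rot']).as_matrix(); t=np.arctan2(M[1,1],M[0,1])
    d=(yaw-t+np.pi/2)%np.pi-np.pi/2; az=-np.degrees(d); M2=M@R.from_rotvec([0,0,-d]).as_matrix()
    print('tcp',np.round(s['tool_pos'],4),'tilt',np.round(M[:2,2],4),'t',round(s['time'],2),'w',round(s['width'],3),'turn %.1f'%az,'shift',np.round(M2.T@([x,y,s['tool_pos'][2]]-s['tool_pos']),4))
def look(n,cams=('wrist',),z0=0,save=None):
    ob=[]
    for c in cams:
        p=shot(c); r=masks_of(p,n)
        if save: cv2.imwrite(f'pics/{save}_{c}.png',p['color'][:,:,::-1])
        if r: 
            ob.append((p,r[0]['mask'])); q,i=fit(n,ob[-1:],z0); print(n,c,round(r[0]['score'],2),np.round(r[0]['bbox']),np.round(q,4),round(i,3))
    return q
E
python3 - <<'E'
from h import *
q=look('block_short',('wrist','wrist'),save='a');goto(*q)
look('tray_long')
E
```

```text
block_short wrist 0.75 [306. 119. 354. 184.] [ 0.5094  0.0654 -0.0361] 0.967
block_short wrist 0.7 [297. 120. 340. 180.] [ 0.5098  0.0656 -0.0168] 0.953
tcp [0.5136 0.0297 0.2126] tilt [ 0.0029 -0.0001] t 2.17 w 0.996 turn 1.0 shift [ 0.0358 -0.0044 -0.    ]
tray_long wrist 0.57 [376. 126. 458. 256.] [0.6355 0.0098 3.0202] 0.979
```

>>> drive_tool([
  [0, 0, 1.5, 0.036, -0.004, 0, 0.8],
  [0, 0, 0, 0, 0, 0.04, 0.8],
  [0, 0, 0, 0, 0, 0.04, 0.8],
  [0, 0, 0, 0, 0, 0.04, 0.8],
  [0, 0, 0, 0, 0, 0.03, 0.8],
  [0, 0, 0, 0, 0, 0, 0.8],
])

```text
time: 2.77
tool_pos: [0.5038, 0.0653, 0.055]
tcp_rot: [-2.245, -2.187, 0.015]
wrist_force: [-2.2, 0.1, 0.0]
width: 0.807
grip_force: 0.0
```

Run:
```python
from h import *
q=look('block_short',save='b');goto(.5096,.0655,-.025)
```

```text
block_short wrist 0.68 [289. 176. 373. 297.] [ 0.5095  0.0645 -0.0404] 0.977
tcp [0.5086 0.0656 0.0609] tilt [-0.0023 -0.0002] t 2.87 w 0.797 turn -0.1 shift [-0.0001  0.001  -0.    ]
```

View pics/b_wrist.png

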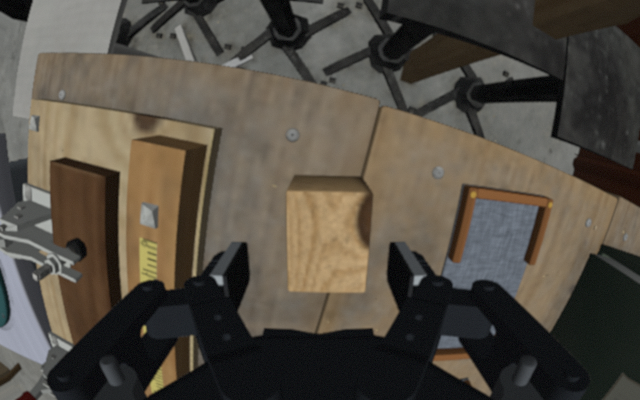

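>>> drive_tool([
  [0, 0, 0.5, 0, 0.001, 0.026, 0.8],
  [0, 0, 0, 0, 0, 0.025, 0.8],
  [0, 0, 0, 0, 0, 0, 0.8],
  [0, 0, 0, 0, 0, 0, 0],
  [0, 0, 0, 0, 0, 0, 0],
  [0, 0, 0, 0, 0, 0, 0],
  [0, 0, 0, 0, 0, 0, 0],
], force=40)

```text
time: 3.45
tool_pos: [0.5121, 0.0659, 0.0133]
tcp_rot: [2.257, 2.18, 0.007]
wrist_force: [0.3, 0.1, 8.1]
width: 0.52
grip_force: 42.8
```

>>> drive_tool([
  [0, 0, 0, 0, 0, 0, 0],
  [0, 0, 0, 0, 0, -0.02, 0],
  [0, 0, 0, 0, 0, -0.03, 0],
  [0, 0, 0, 0, 0, -0.03, 0],
  [0, 0, 0, 0, 0, 0, 0],
  [0, 0, 0, 0, 0, 0, 0],
])

```text
time: 3.95
tool_pos: [0.5118, 0.066, 0.0937]
tcp_rot: [2.257, 2.179, 0.008]
wrist_force: [-0.7, 0.5, -0.6]
width: 0.523
grip_force: 42.1
```

Run:
```python
from h import *
s=status.read_state();print(s['grip_force'],s['wrist_force'])
q=look('tray_short');goto(.611,-.153,-.02)
q=look('block_short',z0=s['tool_pos'][2]-.01)
q=look('tray_long')
```

```text
42.109140157699585 [-0.67312908  0.45412687 -0.58805148]
tray_short wrist 0.71 [424. 356. 450. 373.] [ 0.621  -0.1586  0.2507] 0.104
tcp [0.5088 0.0657 0.0904] tilt [-0.0001 -0.    ] t 4.05 w 0.521 turn -0.8 shift [-0.2166  0.1066 -0.    ]
block_short wrist 0.64 [264. 192. 377. 336.] [ 0.5094  0.0662 -0.0449] 0.84
tray_long wrist 0.9 [421. 175. 521. 340.] [ 0.6383  0.0092 -0.0885] 0.932
```

>>> drive_tool([
  [0, 0, -0.5, -0.036, 0.0176, 0, 0],
  [0, 0, 0, -0.036, 0.0176, 0, 0],
  [0, 0, 0, -0.036, 0.0176, 0, 0],
  [0, 0, 0, -0.036, 0.0176, 0, 0],
  [0, 0, 0, -0.036, 0.0176, 0, 0],
  [0, 0, 0, -0.036, 0.0176, 0, 0],
  [0, 0, 0, 0, 0, 0.02, 0],
  [0, 0, 0, 0, 0, 0, 0],
])

```text
time: 4.92
tool_pos: [0.6072, -0.1551, 0.0664]
tcp_rot: [-2.251, -2.185, 0.004]
wrist_force: [-1.0, 0.6, -1.9]
width: 0.521
grip_force: 42.0
```

Run:
```python
from h import *
goto(.610,-.153,-.02)
look('tray_long')
look('block_middle')
look('tray_short',save='c');look('block_short',('wrist',),z0=status.read_state()['tool_pos'][2]-.01)
goto(.610,-.153,-.02)
```

```text
tcp [ 0.6072 -0.1551  0.0664] tilt [-0.0052  0.0014] t 4.92 w 0.521 turn -0.6 shift [ 0.0021  0.0028 -0.    ]
tray_long wrist 0.71 [281.   0. 408.  91.] [ 0.6338  0.01   -0.1216] 0.983
block_middle wrist 0.71 [ 98. 101. 177. 249.] [ 0.4757 -0.112  -0.2106] 0.979
tray_short wrist 0.64 [264. 149. 377. 212.] [ 0.6109 -0.151  -0.0243] 0.448
block_short wrist 0.72 [263. 191. 374. 336.] [ 0.6094 -0.1526 -0.0263] 0.887
tcp [ 0.6092 -0.1523  0.0713] tilt [ 0.0011 -0.0003] t 5.32 w 0.521 turn -0.3 shift [-0.0007  0.0009  0.    ]
```

View pics/c_wrist.png

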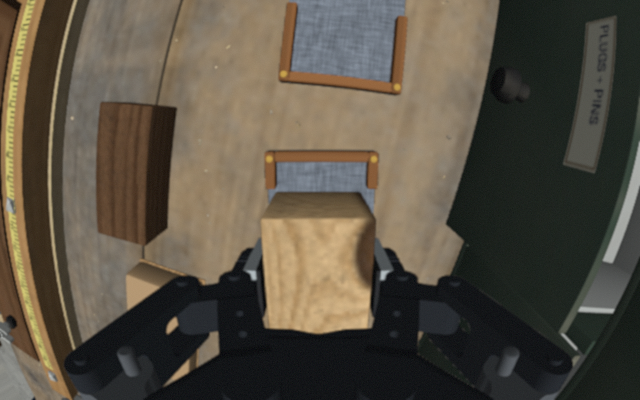

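Run:
```python
from h import *
p=shot('wrist')
a,b=ray(p,(269,159),.014),ray(p,(374,159),.014);print(a,b,np.linalg.norm(a-b),np.arctan2(b[1]-a[1],b[0]-a[0]))
```

```text
[ 0.57880182 -0.11141393  0.014     ] [ 0.64773019 -0.11299851  0.014     ] 0.06894657703427158 -0.022984730423967682
```

>>> drive_tool([
  [0, 0, 0, -0.001, 0.002, 0.02, 0],
  [0, 0, 0, 0, 0, 0.02, 0],
  [0, 0, 0, 0, 0, 0.011, 0],
  [0, 0, 0, 0, 0, 0.004, 0],
  [0, 0, 0, 0, 0, 0, 0],
  [0, 0, 0, 0, 0, 0, 0],
])

```text
time: 5.87
tool_pos: [0.6106, -0.1537, 0.0168]
tcp_rot: [-2.249, -2.192, 0.001]
wrist_force: [-2.1, 1.8, 6.2]
width: 0.523
grip_force: 43.6
```

Run:
```python
from h import *
s=status.read_state();print(s['tool_pos'],s['wrist_force'])
look('block_short',z0=.005,save='d')
```

```text
[ 0.61055566 -0.15366718  0.01684575] [-2.13045146  1.75120374  6.22501453]
block_short wrist 0.7 [266. 194. 377. 337.] [ 0.6112 -0.1551 -0.025 ] 0.912
```

View pics/d_wrist.png

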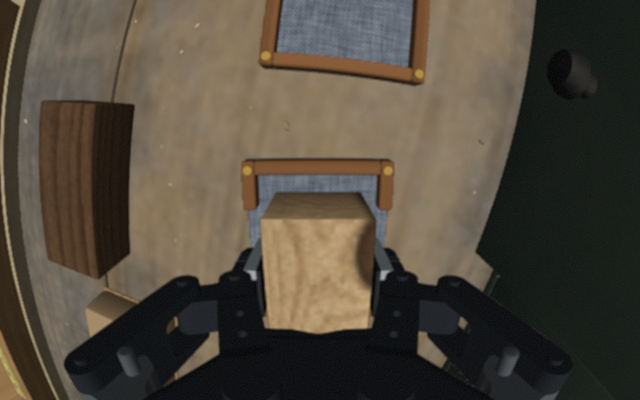

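>>> drive_tool([
  [0, 0, 0, 0, 0, 0, 0.7],
  [0, 0, 0, 0, 0, 0, 0.7],
  [0, 0, 0, 0, 0, 0, 0.7],
  [0, 0, 0, 0, 0, -0.03, 0.8],
  [0, 0, 0, 0, 0, -0.04, 0.8],
  [0, 0, 0, 0, 0, -0.04, 0.8],
  [0, 0, 0, 0, 0, 0, 0.8],
])

```text
time: 6.55
tool_pos: [0.6169, -0.1559, 0.1352]
tcp_rot: [2.24, 2.183, 0.012]
wrist_force: [2.2, -0.1, 1.1]
width: 0.802
grip_force: 0.0
```

Run:
```python
from h import *
look('block_short',z0=.004,save='e'); look('tray_short')
look('block_middle');goto(.4757,-.112,-.21)
```

```text
block_short wrist 0.94 [280. 159. 337. 243.] [ 0.6112 -0.1541 -0.0237] 0.97
tray_short wrist 0.87 [264. 139. 359. 242.] [ 0.611  -0.1518 -0.0259] 0.982
block_middle wrist 0.8 [134.  98. 201. 220.] [ 0.4761 -0.1121 -0.2097] 0.972
tcp [ 0.6092 -0.1537  0.1232] tilt [-0.0037  0.0011] t 6.85 w 0.804 turn 10.5 shift [ 0.0129 -0.1392  0.0005]
```

>>> drive_tool([
  [0, 0, 5.3, 0, 0, 0, 0.8],
  [0, 0, 5.3, 0, 0, 0, 0.8],
  [0, 0, 0, 0.006, -0.0348, 0, 0.8],
  [0, 0, 0, 0.007, -0.0348, 0, 0.8],
  [0, 0, 0, 0, -0.0348, 0, 0.8],
  [0, 0, 0, 0, -0.0348, 0, 0.8],
  [0, 0, 0, 0, 0, 0.03, 0.8],
  [0, 0, 0, 0, 0, 0.03, 0.8],
])

```text
time: 7.52
tool_pos: [0.4767, -0.112, 0.0659]
tcp_rot: [2.441, 1.973, 0.003]
wrist_force: [1.3, 0.5, -0.4]
width: 0.801
grip_force: 0.0
```

>>> drive_tool([
  [0, 0, 0, 0, 0, 0, 0.8],
  [0, 0, 0, 0, 0, 0, 0.8],
])

```text
time: 7.68
tool_pos: [0.4744, -0.1114, 0.0628]
tcp_rot: [-2.439, -1.971, 0.006]
wrist_force: [-0.5, 0.8, 0.5]
width: 0.797
grip_force: 0.0
```

Run:
```python
from h import *
q=look('block_middle');goto(*q)
```

```text
block_middle wrist 0.89 [285. 146. 363. 302.] [ 0.477  -0.1124 -0.2118] 0.979
tcp [ 0.4779 -0.1124  0.0657] tilt [-0.0004  0.0001] t 7.78 w 0.8 turn 0.0 shift [-0.0002 -0.0009  0.    ]
```

>>> drive_tool([
  [0, 0, 0, 0, 0, 0.03, 0.8],
  [0, 0, 0, 0, 0, 0.025, 0.8],
  [0, 0, 0, 0, 0, 0, 0.8],
  [0, 0, 0, 0, 0, 0, 0],
  [0, 0, 0, 0, 0, 0, 0],
  [0, 0, 0, 0, 0, 0, 0],
  [0, 0, 0, 0, 0, 0, 0],
])

```text
time: 8.37
tool_pos: [0.4792, -0.1127, 0.0123]
tcp_rot: [2.441, 1.973, 0.003]
wrist_force: [-1.0, -0.6, -1.2]
width: 0.52
grip_force: 42.7
```

>>> drive_tool([
  [0, 0, 0, 0, 0, 0, 0],
  [0, 0, 0, 0, 0, -0.03, 0],
  [0, 0, 0, 0, 0, -0.04, 0],
  [0, 0, 0, 0, 0, -0.04, 0],
  [0, 0, 0, 0, 0, 0, 0],
  [0, 0, 0, 0, 0, 0, 0],
])

```text
time: 8.87
tool_pos: [0.4804, -0.1131, 0.1244]
tcp_rot: [2.438, 1.971, 0.007]
wrist_force: [0.1, 0.0, -0.9]
width: 0.519
grip_force: 42.9
```

Run:
```python
from h import *
look('tray_middle');look('block_middle',z0=.11);goto(.569,-.355,-.255)
```

```text
tray_middle wrist 0.74 [418. 326. 467. 371.] [ 0.5817 -0.3603  0.0064] 0.39
block_middle wrist 0.7 [264. 155. 378. 332.] [ 0.4775 -0.1111 -0.2081] 0.858
tcp [ 0.4757 -0.1118  0.1186] tilt [-0.0034  0.001 ] t 9.07 w 0.517 turn 2.5 shift [-0.2118  0.1516 -0.0006]
```

>>> drive_tool([
  [0, 0, 2.5, -0.0303, 0.0217, 0, 0],
  [0, 0, 0, -0.0303, 0.0217, 0, 0],
  [0, 0, 0, -0.0303, 0.0217, 0, 0],
  [0, 0, 0, -0.0303, 0.0217, 0, 0],
  [0, 0, 0, -0.0303, 0.0217, 0, 0],
  [0, 0, 0, -0.0303, 0.0217, 0, 0],
  [0, 0, 0, -0.0303, 0.0217, 0, 0],
  [0, 0, 0, 0, 0, 0, 0],
])

```text
time: 9.73
tool_pos: [0.5733, -0.3611, 0.1178]
tcp_rot: [2.488, 1.916, -0.003]
wrist_force: [0.9, 0.2, -1.0]
width: 0.52
grip_force: 42.8
```

>>> drive_tool([
  [0, 0, 0, 0, 0, 0.03, 0],
  [0, 0, 0, 0, 0, 0.03, 0],
  [0, 0, 0, 0, 0, 0, 0],
  [0, 0, 0, 0, 0, 0, 0],
])

```text
time: 10.07
tool_pos: [0.5691, -0.3529, 0.0558]
tcp_rot: [-2.479, -1.915, 0.005]
wrist_force: [0.6, 0.2, 0.3]
width: 0.518
grip_force: 42.8
```

Run:
```python
from h import *
p=shot('wrist');cv2.imwrite('pics/f.png',p['color'][:,:,::-1]);np.savez('f.npz',W=p['W'],intrinsics=p['intrinsics'],name='wrist')
look('block_middle',z0=.05);look('block_long');look('sanding_block');goto(.569,-.355,-.255)
```

```text
block_middle wrist 0.57 [263. 153. 376. 336.] [ 0.5717 -0.3536 -0.2547] 0.855
block_long wrist 0.57 [152. 256. 224. 374.] [ 0.4467 -0.417   2.7092] 0.754
sanding_block wrist 0.89 [ 94.  32. 185. 199.] [ 0.4674 -0.2524  2.8593] 0.96
tcp [ 0.5736 -0.3557  0.0625] tilt [ 0.0027 -0.0018] t 10.42 w 0.519 turn 0.0 shift [-0.0005 -0.0046 -0.    ]
```

View pics/f.png

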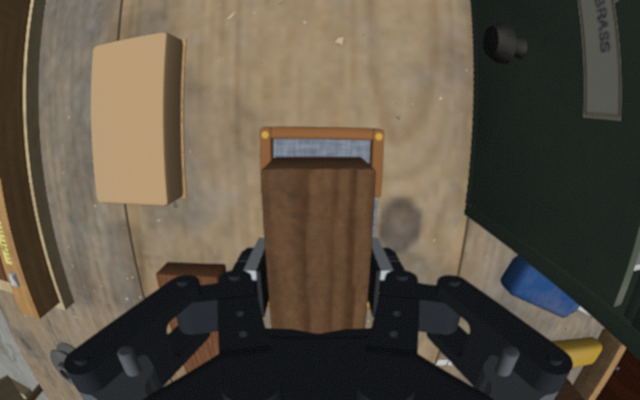

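Run:
```python
from h import *
z=np.load('f.npz');p=dict(W=z['W'],intrinsics=z['intrinsics'],name='wrist')
a,b=ray(p,(265,135),.014),ray(p,(378,137),.014);d=b-a;y=np.arctan2(d[1],d[0]);print(np.linalg.norm(d),y,(a+b)/2-.059*np.array([-np.sin(y),np.cos(y),0]))
goto(.569,-.355,-.255)
```

```text
0.06787828544622582 -0.2694553276249137 [ 0.56990065 -0.35563968  0.014     ]
tcp [ 0.5736 -0.3557  0.0625] tilt [ 0.0027 -0.0018] t 10.42 w 0.519 turn 0.0 shift [-0.0005 -0.0046 -0.    ]
```

>>> drive_tool([
  [0, 0, 0.8, 0, -0.001, 0.02, 0],
  [0, 0, 0, 0, 0, 0.015, 0],
  [0, 0, 0, 0, 0, 0.007, 0],
  [0, 0, 0, 0, 0, 0.003, 0],
  [0, 0, 0, 0, 0, 0, 0],
  [0, 0, 0, 0, 0, 0, 0],
])

```text
time: 10.92
tool_pos: [0.5708, -0.3544, 0.016]
tcp_rot: [-2.497, -1.903, 0.001]
wrist_force: [-2.9, 2.6, 5.3]
width: 0.516
grip_force: 44.0
```

Run:
```python
from h import *
look('block_middle',z0=.004,save='g')
```

```text
block_middle wrist 0.77 [262. 153. 378. 334.] [ 0.5714 -0.3542 -0.2665] 0.865
```

View pics/g_wrist.png

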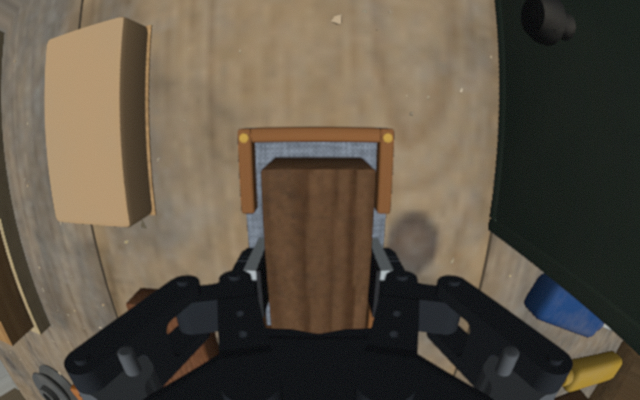

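Middle block is seated centrally, in contact with the floor (5 N). Release, then go to the long block.

>>> drive_tool([
  [0, 0, 0, 0, 0, 0, 0.7],
  [0, 0, 0, 0, 0, 0, 0.7],
  [0, 0, 0, 0, 0, 0, 0.7],
  [0, 0, 0, 0, 0, -0.03, 0.8],
  [0, 0, 0, 0, 0, -0.04, 0.8],
  [0, 0, 0, 0, 0, -0.04, 0.8],
  [0, 0, 0, -0.04, 0, 0, 0.8],
  [0, 0, 0, 0, 0, 0, 0.8],
])

```text
time: 11.68
tool_pos: [0.5625, -0.4, 0.1308]
tcp_rot: [2.491, 1.896, 0.0]
wrist_force: [-1.7, -0.0, 0.2]
width: 0.797
grip_force: 0.0
```

Run:
```python
from h import *
look('block_middle',z0=.004); look('tray_middle')
q=look('block_long',('wrist','scene'));goto(*q)
```

```text
block_middle wrist 0.71 [284.  81. 344. 206.] [ 0.5719 -0.3544  2.881 ] 0.973
tray_middle wrist 0.56 [269.  72. 361. 221.] [ 0.57   -0.354  -0.2628] 0.971
block_long wrist 0.61 [182. 189. 256. 315.] [ 0.456  -0.4214  2.9107] 0.871
block_long scene 0.88 [326. 241. 376. 292.] [ 0.4544 -0.4214 -0.2718] 0.932
tcp [ 0.5606 -0.3924  0.1242] tilt [-0.0015  0.0013] t 12.08 w 0.803 turn 0.2 shift [-0.0565 -0.0945  0.0001]
```

>>> drive_tool([
  [0, 0, 0, -0.02, -0.032, 0, 0.8],
  [0, 0, 0, -0.02, -0.032, 0, 0.8],
  [0, 0, 0, -0.016, -0.031, 0, 0.8],
  [0, 0, 0, 0, 0, 0.025, 0.8],
  [0, 0, 0, 0, 0, 0.025, 0.8],
  [0, 0, 0, 0, 0, 0, 0.8],
  [0, 0, 0, 0, 0, 0, 0.8],
])

```text
time: 12.67
tool_pos: [0.4531, -0.4206, 0.0735]
tcp_rot: [-2.495, -1.901, 0.001]
wrist_force: [0.5, -0.6, 0.6]
width: 0.799
grip_force: 0.0
```

Run:
```python
from h import *
q=look('block_long',('wrist','wrist'),save='i');goto(*q)
```

```text
block_long wrist 0.91 [284. 127. 363. 298.] [ 0.4563 -0.4218 -0.227 ] 0.974
block_long wrist 0.89 [277. 124. 360. 294.] [ 0.4563 -0.4218  2.9184] 0.972
tcp [ 0.4559 -0.423   0.0772] tilt [ 0.002 -0.002] t 12.87 w 0.803 turn -2.6 shift [ 0.0012  0.0001 -0.    ]
```

View pics/i_wrist.png

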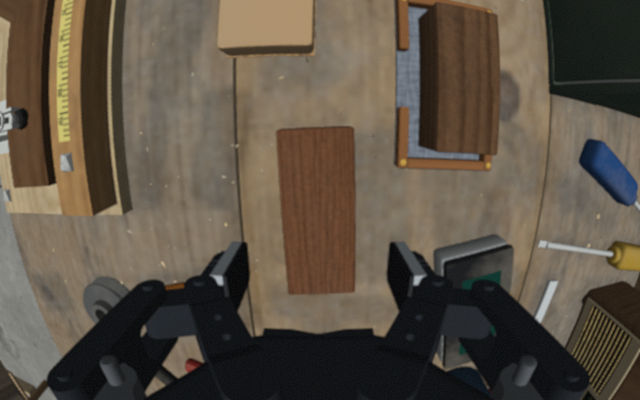

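>>> drive_tool([
  [0, 0, -2.6, 0.001, 0, 0.03, 0.8],
  [0, 0, 0, 0, 0, 0.03, 0.8],
  [0, 0, 0, 0, 0, 0.011, 0.8],
  [0, 0, 0, 0, 0, 0, 0.8],
  [0, 0, 0, 0, 0, 0, 0],
  [0, 0, 0, 0, 0, 0, 0],
  [0, 0, 0, 0, 0, 0, 0],
  [0, 0, 0, 0, 0, 0, 0],
])

```text
time: 13.53
tool_pos: [0.4557, -0.4223, 0.0062]
tcp_rot: [2.453, 1.958, 0.0]
wrist_force: [-0.8, 0.1, -0.4]
width: 0.575
grip_force: 43.5
```

>>> drive_tool([
  [0, 0, 0, 0, 0, 0, 0],
  [0, 0, 0, 0, 0, -0.03, 0],
  [0, 0, 0, 0, 0, -0.04, 0],
  [0, 0, 0, 0, 0, -0.04, 0],
  [0, 0, 0, 0, 0, 0, 0],
  [0, 0, 0, 0, 0, 0, 0],
])

```text
time: 14.03
tool_pos: [0.4569, -0.4236, 0.119]
tcp_rot: [2.449, 1.955, 0.001]
wrist_force: [-0.2, 0.5, -1.9]
width: 0.574
grip_force: 43.5
```

Run:
```python
from h import *
look('block_long',z0=.11);goto(.634,.0095,-.125);goto(.595,-.15,-.125)
```

```text
block_long wrist 0.68 [259. 130. 381. 333.] [ 0.4572 -0.4238 -0.2294] 0.864
tcp [ 0.4541 -0.4208  0.1141] tilt [-0.0005  0.0005] t 14.13 w 0.576 turn -5.6 shift [4.494e-01 1.248e-01 1.000e-04]
tcp [ 0.4541 -0.4208  0.1141] tilt [-0.0005  0.0005] t 14.13 w 0.576 turn -5.6 shift [2.863e-01 1.060e-01 1.000e-04]
```

>>> drive_tool([
  [0, 0, -5.6, 0, 0, 0, 0],
  [0, 0, 0, 0.0375, 0.0104, 0, 0],
  [0, 0, 0, 0.0375, 0.0104, 0, 0],
  [0, 0, 0, 0.0375, 0.0104, 0, 0],
  [0, 0, 0, 0.0375, 0.0104, 0, 0],
  [0, 0, 0, 0.0375, 0.0104, 0, 0],
  [0, 0, 0, 0.0375, 0.0104, 0, 0],
  [0, 0, 0, 0.0375, 0.0104, 0, 0],
])

```text
time: 14.8
tool_pos: [0.558, -0.1675, 0.1115]
tcp_rot: [-2.353, -2.074, 0.004]
wrist_force: [0.7, -0.3, -1.4]
width: 0.575
grip_force: 43.5
```

>>> drive_tool([
  [0, 0, 0, 0.0375, 0.0104, 0, 0],
  [0, 0, 0, 0.0375, 0.0104, 0, 0],
  [0, 0, 0, 0.0375, 0.0104, 0, 0],
  [0, 0, 0, 0.0375, 0.0104, 0, 0],
  [0, 0, 0, 0.0375, 0.0104, 0, 0],
  [0, 0, 0, 0, 0, 0.03, 0],
  [0, 0, 0, 0, 0, 0.02, 0],
  [0, 0, 0, 0, 0, 0, 0],
])

```text
time: 15.47
tool_pos: [0.6286, 0.0109, 0.0565]
tcp_rot: [-2.347, -2.074, 0.016]
wrist_force: [-1.7, 0.0, -1.6]
width: 0.57
grip_force: 43.4
```

Run:
```python
from h import *
p=shot('wrist');p=shot('wrist');cv2.imwrite('pics/j.png',p['color'][:,:,::-1]);np.savez('f.npz',W=p['W'],intrinsics=p['intrinsics'],name='wrist')
look('block_long',z0=.06);goto(.634,.0095,-.125)
```

```text
block_long wrist 0.96 [261. 130. 380. 333.] [ 0.6327  0.0101 -0.1262] 0.853
tcp [0.6348 0.009  0.0645] tilt [-0.0003 -0.    ] t 15.67 w 0.57 turn -0.1 shift [ 0.0003 -0.0009  0.    ]
```

View pics/j.png

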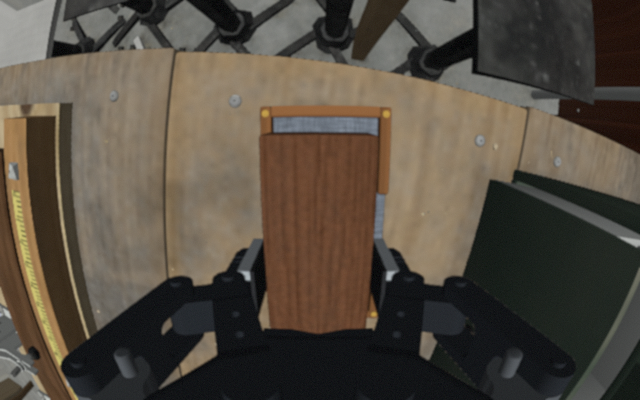

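Run:
```python
from h import *
z=np.load('f.npz');p=dict(W=z['W'],intrinsics=z['intrinsics'],name='wrist')
a,b=ray(p,(265,114),.014),ray(p,(386,114),.014);d=b-a;y=np.arctan2(d[1],d[0]);print(np.linalg.norm(d),y,(a+b)/2-.0715*np.array([-np.sin(y),np.cos(y),0]))
goto(.634,.0095,-.125)
```

```text
0.07330266799819245 -0.11903096001045071 [0.63466523 0.00775857 0.014     ]
tcp [0.6348 0.009  0.0645] tilt [-0.0003 -0.    ] t 15.67 w 0.57 turn -0.1 shift [ 0.0003 -0.0009  0.    ]
```

>>> drive_tool([
  [0, 0, 0, -0.001, 0.0015, 0.02, 0],
  [0, 0, 0, 0, 0, 0.02, 0],
  [0, 0, 0, 0, 0, 0.011, 0],
  [0, 0, 0, 0, 0, 0.004, 0],
  [0, 0, 0, 0, 0, 0, 0],
  [0, 0, 0, 0, 0, 0, 0],
])

```text
time: 16.17
tool_pos: [0.6371, 0.0079, 0.0107]
tcp_rot: [2.356, 2.076, 0.002]
wrist_force: [0.3, 0.1, -1.3]
width: 0.575
grip_force: 43.7
```

Run:
```python
from h import *
look('block_long',z0=.004,save='k')
```

```text
block_long wrist 0.59 [261. 130. 381. 335.] [ 0.6377  0.0085 -0.1307] 0.865
```

View pics/k_wrist.png

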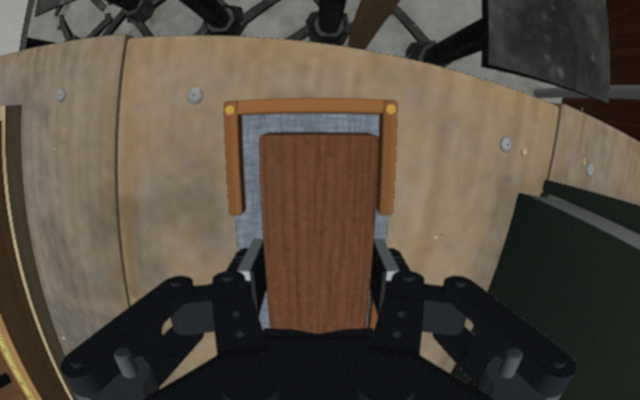

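>>> drive_tool([
  [0, 0, 0, 0, -0.004, 0, 0],
  [0, 0, 0, 0, 0, 0.0015, 0],
  [0, 0, 0, 0, 0, 0, 0],
  [0, 0, 0, 0, 0, 0, 0],
])

```text
time: 16.6
tool_pos: [0.6326, 0.0088, 0.0101]
tcp_rot: [2.356, 2.077, 0.001]
wrist_force: [-2.7, -0.1, 7.7]
width: 0.572
grip_force: 44.9
```

Run:
```python
from h import *
look('block_long',z0=.004,save='l');s=status.read_state();print(s['tool_pos'],s['wrist_force'])
```

```text
Traceback (most recent call last):
  File "h.py", line 56, in look
    return q
           ^
UnboundLocalError: cannot access local variable 'q' where it is not associated with a value
```

View pics/l_wrist.png

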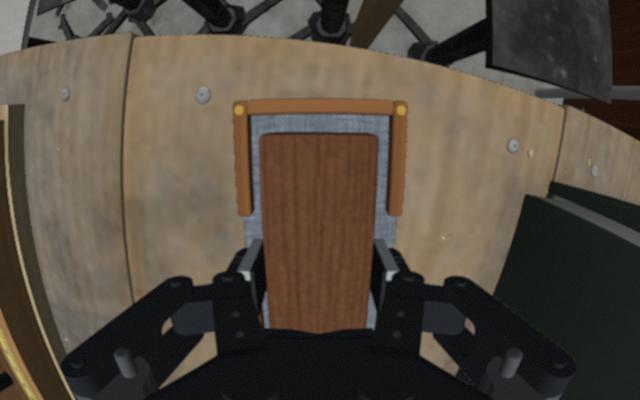

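The long block is now centred (rims at columns 250 and 390, block 260–378) and resting on the floor (7.7 N). Release and rise.

>>> drive_tool([
  [0, 0, 0, 0, 0, 0, 0.75],
  [0, 0, 0, 0, 0, 0, 0.75],
  [0, 0, 0, 0, 0, 0, 0.75],
  [0, 0, 0, 0, 0, -0.03, 0.8],
  [0, 0, 0, 0, 0, -0.04, 0.8],
  [0, 0, 0, 0, 0, -0.04, 0.8],
  [0, 0, 0, 0, 0, -0.04, 0.8],
  [0, 0, 0, -0.02, 0, -0.02, 0.8],
])

```text
time: 17.37
tool_pos: [0.6327, -0.0086, 0.1839]
tcp_rot: [2.351, 2.078, 0.011]
wrist_force: [1.7, -1.0, 1.0]
width: 0.807
grip_force: 0.0
```

>>> drive_tool([
  [0, 0, 0, -0.02, 0, 0, 0.8],
  [0, 0, 0, 0, 0, 0, 0.8],
  [0, 0, 0, 0, 0, 0, 0.8],
])

```text
time: 17.62
tool_pos: [0.627, -0.0314, 0.178]
tcp_rot: [-2.358, -2.075, -0.001]
wrist_force: [-1.1, 0.5, 0.3]
width: 0.801
grip_force: 0.0
```

Run:
```python
from h import *
look('block_long',z0=.004);look('tray_long')
p=shot('scene');cv2.imwrite('pics/z.png',cv2.resize(p['color'][120:300,180:460,::-1],None,fx=2.8,fy=2.8,interpolation=2))
for n in('sanding_block','bit_box'):look(n,('scene',))
for n in('block_short','block_middle'):look(n,('scene',),.004)
```

```text
block_long wrist 0.72 [292.  81. 351. 209.] [ 0.6334  0.0089 -0.134 ] 0.97
tray_long wrist 0.62 [282.  71. 358. 219.] [ 0.6346  0.0097 -0.1225] 0.983
sanding_block scene 0.79 [272. 205. 316. 252.] [ 0.4643 -0.2538 -0.3251] 0.904
bit_box scene 0.59 [388. 236. 448. 285.] [ 0.5611 -0.5355 -0.0173] 0.852
block_short scene 0.9 [285. 170. 314. 197.] [ 0.6063 -0.156  -0.1682] 0.91
block_middle scene 0.56 [332. 207. 374. 242.] [ 0.5681 -0.3552 -0.331 ] 0.91
```

View pics/z.png

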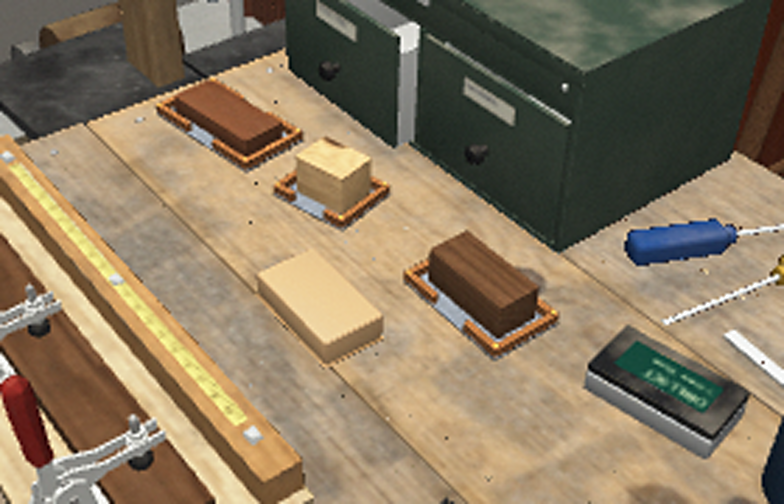

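All three blocks lie in their trays, and the cork sanding block and the bit box haven't moved.

```bash
python3 -c "
from workcell import workorder
print(workorder.finish_job())"
```

```text
the job is handed in; nothing more can be done
None
```

All three hardwood blocks lie flat and right side up in the trays made for their lengths, the sanding block and bit box were left alone, and the job was handed in at about 18 s.

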